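Mount the slender card form on the tall plinth

ROBOT

A 7-joint arm with a two-finger parallel gripper is mounted at the origin on the work surface. World frame = base frame: x ahead of the robot, y to its left, z up, the work surface at z = 0. Lengths are in m, angles in rad, forces in N, time in s.
With the tool pointing down it reaches from about 0.4 to 0.85 m from the base axis. Payload 4.5 kg.
Tool frame: the origin (TCP) lies on the centre line of the jaws, within the pads' length; the fingertips stand 14 mm ahead of it and the grasp point (between the pads) lies 5 mm behind it (nose_length is the distance from the TCP to the fingertips, in m); x points along the fingers, y is the direction in which the jaws open and shut, and the axes are right-handed (so a half turn about x gives the same grasp; the last joint's range is limited). The gripper opens to 88 mm and grips with 3 to 60 N. Pads are 18 mm wide; open, the fingers measure 123 mm over their backs; the gripper's body (75 mm by 187 mm) begins 45 mm behind the grasp point.
Start: joints at [-1.268, 0.689, -0.195, 1.565, 0.157, 0.902, -0.215], TCP at [0.166, 0.603, 0.253] pointing down, gripper open.
Joint ranges: [-3.01, 3.01], [-0.46, 2.08], [-1.47, 1.51], [0.13, 2.56], [-1, 4.14], [0.04, 2.09], [-2.66, 2.66]. Speed limits (rad/s): [2.57, 2.57, 3.14, 3.14, 3.14, 3.14, 3.14].

INTERFACE

Orientations are given as a unit quaternion [x, y, z, w].
In Python, from plant import get_state, snapshot, camera_params, finish_job, boxes_of, silhouettes, spot_point, nose_length gives the robot as it stands.
- The arm moves only by the tool apply_moves, never from a script. Its arguments are lists of equal length, an entry for each row: "delta_pos": the shift along the tool's x, y, z in cm, a list of three; "yaw": the turn about the tool's x in rad; "gripper": the opening in per cent of the stroke, from 0 (shut) to 100 (fully open). A call has 1 to 10 rows; each row is the pose to reach, as a shift and turn from the pose measured when the call began, along the tool's axes at that moment; what a row does not reach only later rows make up. A row lasts 1/12 s, in which the tool goes at most 41.7 mm and 7.16 degrees, less where a joint would pass 70% of its speed; a pose out of reach is approached as far as the arm can. A call with a gripper value outside its range is refused whole. The fingers move at their own pace and stop on an object; "force" is the grip in N (left out, the last holds). Time passes only in rows, so rows that repeat a pose let the fingers close. It gives the time, the measured TCP pose, the force and the opening at its end, in the units of the state.
- get_state(): the state, without advancing time (a new reading comes with each control period).
- snapshot(name): name is "side" or "top"; returns the picture (480x640x3 uint8, red, green, blue); there is no depth.
- camera_params(name): a dict with "fovy" (degrees; the focal length in pixels is half the picture's height over the tangent of half this angle, whatever the lens; pixels are square), "cx", "cy" (the principal point, pixels), "position" and "orientation" of the camera in the world. Camera axes: x right, y down, z forward; pixel columns grow to the right and rows downward; lengths in m; the calibration is good to about 2 mm. A picture is of the moment at which its call begins. camera_params takes no time and is no camera call.
- finish_job(): hands the job in, once; it reports no verdict.
Trained networks look in the newest picture that a camera, given by its name, has taken for a name from the list of things; names that differ only in an ending like _2 or _b are one class to them, and where a whole thing is asked for, a point or a joint stands for the part that bears it (a point fixed in the world has none). Each returns a list of dicts, best first, with "score" (0 to 1); they miss things now and then, are a little off and sometimes report something else, mostly with a low value. They report only what shows in the picture. A call takes as long as a camera call.
- boxes_of(thing, camera): "bbox" ([left, top, width, height] in pixels, round what is visible of it).
- silhouettes(thing, camera): "mask" (480x640 bool, what is visible of it) and "bbox" ([left, top, width, height] in pixels, round what is visible of it).
- spot_point(thing, camera): "pixel" ([column, row] in pixels: a listed point, or the origin of a listed thing).
The state is a dict: "clock": time; "q": joint angles; "qd": joint speeds; "joint_torque": joint torques, N m; "tool_pos": TCP position; "eef_rot": TCP orientation; "contact_force": force on the tool from outside, world axes, zero at the start; "moment": the same for the moment, N m; "opening": opening from 0.0 (shut) to 1.0 (fully open).
Only numpy, scipy, OpenCV 4.12 (cv2) and the standard library are available. Lean on these libraries where they do the work, as an engineer would, in place of code of your own. Each camera call takes 0.05 s, during which the arm holds its last target.

TASK

One of the three small card sculptures in the wooden drying rack is ready for display: the slender one, the tallest of the three. Draw it out and put its thin steel pin into the hole in the top of the taller of the two white plinths, lowering it gently, not dropping it, until its dark disc rests flat on the plinth and it stands upright. Leave the other two sculptures standing in the rack.

Things in the scene. Friction and masses are not known exactly. Their poses are not given: they have to be found in the camera images.
- seed_form: Slender, tallest sculpture of brown stacked card, round, 85 to 170 g. Origin: tip (lower end) of its steel pin, z up its axis. Heights from the origin: pin 8 mm thick, 0 to 55 mm; dark disc 54 mm wide, 55 to 61; card body 61 to 149, of which 85 to 135 is a straight column 30 mm thick, the place to grip. Starts upright in one of the rack's three holes, disc on the rack's top; which hole varies.
- bulb_form: Squat sculpture, stays in the rack. Pin and disc like the slender one's, origin at the pin's tip; rounded card body up to 64 mm wide, its top 117 mm above the origin. The rack: fixed pale wooden block 310 x 80 mm, 62 mm high, three holes 18 mm wide and 58 mm deep in a row, 120 mm apart along its length, each holding one sculpture upright.
- cone_form: Tapering sculpture, stays in the rack. Pin and disc like the slender one's, origin at the pin's tip; card body 52 mm wide at the disc, 14 mm at the top, which is 125 mm above the origin.
- tall_plinth_socket (a point): Centre of the hole's mouth in the top of the taller plinth, z up. Plinth: fixed white block with dark steel top, 110 x 110 mm, 100 mm high. Hole: upright, round, 28 mm wide, 60 mm deep; the pin goes in until the disc rests on the plinth, its tip 55 mm below this point. The other plinth, 130 x 130 mm and only 64 mm high, has a like hole and stays empty; the two may change places.

How it is judged:
On the way:
1. the slender form is lifted out of the rack, the tip of its pin above the plinths' tops (height (world z) of seed_form above 0.1 m), for 0.1 s.
At the end, for the whole second after the job is handed in: The slender form stands at rest in the taller plinth's hole: pin's tip at least 48 mm below the mouth and within 13 mm of the hole's centre line, tilted less than 10 degrees. The other two forms are within 30 mm of where they began and tilted less than 17 degrees (horizontal distance between seed_form and tall_plinth_socket below 0.013 m and z of seed_form in the frame of tall_plinth_socket below -0.048 m and angle between seed_form's own z axis and vertical below 0.17 rad and linear speed of seed_form below 0.02 m/s and distance of each of bulb_form, cone_form from where it was at the start of the episode below 0.03 m and angle between each of bulb_form, cone_form's own z axis and vertical below 0.3 rad); the robot touches nothing.
It fails at once if the slender form is dropped into the hole (moves faster than 0.45 m/s with its pin inside) (horizontal distance between seed_form and tall_plinth_socket below 0.02 m and z of seed_form in the frame of tall_plinth_socket below -0.005 m and linear speed of seed_form above 0.45 m/s).
It fails at once if the squat form is displaced by over 30 mm or tipped over 17 degrees (distance of bulb_form from where it was at the start of the episode above 0.03 m or angle between bulb_form's own z axis and vertical above 0.3 rad).
It fails at once if the tapering form is displaced by over 30 mm or tipped over 17 degrees (distance of cone_form from where it was at the start of the episode above 0.03 m or angle between cone_form's own z axis and vertical above 0.3 rad).
It also fails if it takes over 46 s, if anything falls off the work surface, if the arm or the gripper's body presses on something with over 40 N, if the wrist force passes 120 N, or if a joint passes its speed limit or range.

## Working session

There is one attempt and no reset: what is moved stays moved. The work goes in short steps, Python scripts to look and compute and a tool call to move; the robot and the scene stay as the last step left them, time stands still between calls to the robot, and variables do not carry over. Pictures are saved under pics/ and viewed, and the job is handed in when it is done.

Besides the shell and the picture viewer there is one more tool, called after "Request:" as name(argument=value, ...) on one line, values as JSON. apply_moves: Moves the arm, as the interface text tells. Its arguments: {"type":"object","properties":{"delta_pos":{"type":"array"},"yaw":{"type":"array"},"gripper":{"type":"array"},"force":{"type":"number"}},"required":["delta_pos","yaw","gripper"]}

```bash
mkdir -p pics
python3 - <<'E'
from plant import *
import cv2
s=get_state();print({k:(s[k]) for k in('clock','tool_pos','eef_rot','opening','contact_force')},nose_length)
for c in('side','top'):
    im=snapshot(c);cv2.imwrite(f'pics/{c}0.png',im[:,:,::-1]);print(c,camera_params(c))
    for t in('seed_form','bulb_form','cone_form','tall_plinth_socket'):
        print(t,[(x['score'],x['pixel']) for x in spot_point(t,c)][:3])
    print([(x['score'],x['bbox']) for x in boxes_of('seed_form',c)][:3])
E
```

```text
{'clock': 0.0, 'tool_pos': array([0.16585489, 0.60196097, 0.25191794]), 'eef_rot': array([ 0.09406816,  0.70076949, -0.09535817,  0.70069974]), 'opening': 1.0011595865489316, 'contact_force': array([-0.02502152,  0.67438079, -0.02526281])} 0.014
side {'fovy': 56.293394458219026, 'cx': 324.0565621008445, 'cy': 235.74454791479883, 'position': array([ 0.22335364, -0.37725745,  0.69995172]), 'orientation': array([ 0.89242019, -0.30084232,  0.10028476, -0.32097208])}
seed_form [(0.78, [303.5, 247.3])]
bulb_form [(0.57, [225.1, 189.9])]
cone_form [(0.67, [266.4, 215.3])]
tall_plinth_socket [(0.81, [470.0, 393.0])]
[(0.66, [291.8, 189.0, 29.3, 47.0]), (0.38, [199.5, 140.9, 32.0, 35.5])]
top {'fovy': 43.47334062350986, 'cx': 322.52867546164214, 'cy': 238.0732542385509, 'position': array([0.4382499 , 0.01681981, 1.18622567]), 'orientation': array([ 0.71445209, -0.69830875,  0.02802712, -0.033728  ])}
seed_form [(0.59, [293.0, 248.3])]
bulb_form [(0.89, [174.4, 272.1])]
cone_form [(0.88, [231.5, 264.9])]
tall_plinth_socket [(0.95, [518.2, 259.3])]
[(0.79, [278.0, 234.2, 28.3, 30.7])]
```

View pics/side0.png

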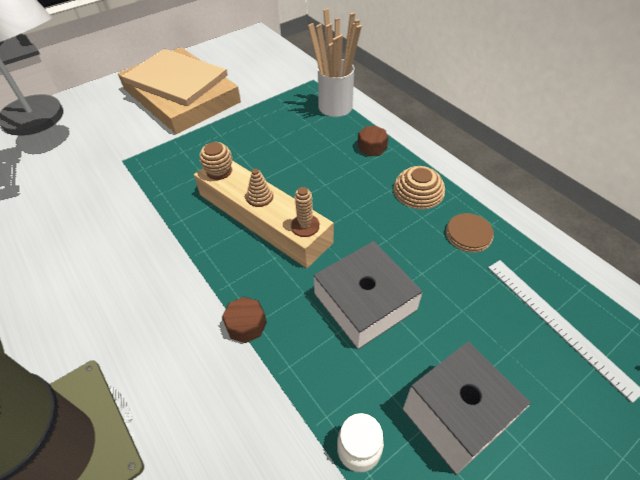

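View pics/top0.png

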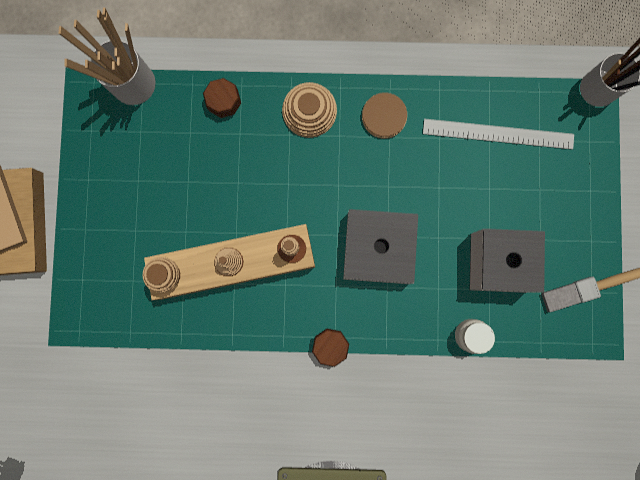

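The side view shows the slender form at about (304,208), in the rack's right-hand hole. The taller plinth is the right-hand one, with its hole at (470,394). In the top view the form is at about (290,245) and the taller plinth's hole at (514,260). Next I'll turn these into positions.

```bash
cat > h.py <<'E'
import numpy as np,cv2
from plant import *
from scipy.spatial.transform import Rotation as R
from scipy.optimize import minimize
def proj(c,P):
    p=camera_params(c);f=240/np.tan(np.radians(p['fovy'])/2)
    q=(np.atleast_2d(P)-p['position'])@R.from_quat(p['orientation']).as_matrix()
    return q[:,:2]/q[:,2:]*f+[p['cx'],p['cy']]
def back(c,px,z):
    p=camera_params(c);f=240/np.tan(np.radians(p['fovy'])/2)
    d=R.from_quat(p['orientation']).as_matrix()@np.array([(px[0]-p['cx'])/f,(px[1]-p['cy'])/f,1])
    return p['position']+d*(z-p['position'][2])/d[2]
a=np.linspace(0,2*np.pi,48)
def ring(x,y,z,r): return np.c_[x+r*np.cos(a),y+r*np.sin(a),0*a+z]
E
python3 - <<'E'
from h import *
import cv2
for c in('side','top'):
    im=snapshot(c); g=cv2.cvtColor(im,cv2.COLOR_RGB2GRAY)
    # hole: darkest blob near
    u,v=(470,394) if c=='side' else (514,260)
    w=g[v-18:v+18,u-18:u+18]; m=(w<38).astype(np.uint8)
    n,l,st,ce=cv2.connectedComponentsWithStats(m); i=1+np.argmax(st[1:,4])
    px=ce[i]+[u-18,v-18]; print(c,'hole',w.min(),np.median(w),st[i],px,back(c,px,.1))
    for t,z in(('seed_form',.007),('bulb_form',.007),('cone_form',.007),('tall_plinth_socket',.1)):
        for x in spot_point(t,c)[:1]: print(t,back(c,x['pixel'],z).round(4))
    m=silhouettes('seed_form',c)
    if m: m=m[0]; np.save(f'm_{c}.npy',m['mask']); print(m['score'],m['bbox'],m['mask'].sum())
    cr=im[170:270,250:350] if c=='top' else im[170:270,250:350]
    cv2.imwrite(f'pics/crop_{c}.png',cv2.resize(cr[:,:,::-1],None,fx=5,fy=5))
# plinth corners
E
```

```text
side hole 8 105.0 [  9   9  20  19 285] [470.15789474 394.53684211] [ 0.50162095 -0.31757546  0.1       ]
bulb_form [0.4561 0.3116 0.007 ]
cone_form [0.4874 0.2005 0.007 ]
tall_plinth_socket [ 0.5025 -0.3212  0.1   ]
0.91 [291.5, 189.7, 30.8, 46.6] 989
top hole 0 87.0 [ 10  11  16  15 181] [513.39226519 259.69060773] [ 0.50194811 -0.31801544  0.1       ]
seed_form [0.5167 0.0889 0.007 ]
bulb_form [0.4654 0.3171 0.007 ]
cone_form [0.4797 0.206  0.007 ]
0.72 [275.6, 234.4, 31.9, 30.1] 660
```

Run:
```python
from h import *
ms={c:np.load(f'm_{c}.npy') for c in('side','top')}
def iou(xy,only=None):
    t=0
    for c in ms:
        if only and c!=only: continue
        M=np.zeros((480,640),np.uint8)
        for z0,z1,r in((.062,.068,.027),(.068,.156,.015)):
            p=np.r_[proj(c,ring(*xy,z0,r)),proj(c,ring(*xy,z1,r))].astype(np.float32)
            cv2.fillConvexPoly(M,np.round(cv2.convexHull(p)*16).astype(np.int32),1,shift=4)
        M=M>0; t-=(M&ms[c]).sum()/(M|ms[c]).sum()
    return t
x0=back('top',(291,247),.1)[:2]
for o in('side','top',None):
    r=minimize(iou,x0,args=(o,),method='Nelder-Mead',options=dict(initial_simplex=[x0,x0+[.01,0],x0+[0,.01]]))
    print(o,r.x,r.fun)
```

```text
side [0.51712591 0.08495013] -0.8900900900900901
top [0.51447282 0.08359373] -0.9427753934191703
None [0.51592122 0.08356744] -1.8152185505126681
```

View pics/crop_top.png

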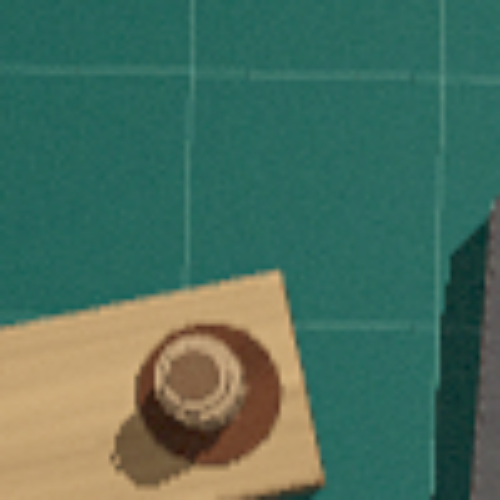

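```bash
cat >> h.py <<'E'
def plan(target,jaw=None):
    s=get_state(); M=R.from_quat(s['eef_rot']).as_matrix()
    d=M.T@(np.array(target)-s['tool_pos'])*100
    yaw=0
    if jaw is not None:
        j=M.T@np.array([jaw[0],jaw[1],0]); yaw=np.arctan2(j[2],j[1])
        yaw=(yaw+np.pi/2)%np.pi-np.pi/2
    print('t',round(s['clock'],2),'pos',s['tool_pos'].round(4),'q',s['q'].round(2),'open',round(float(s['opening']),3))
    print('axes',M.T.round(3).tolist(),'F',s['contact_force'].round(1)); print('delta cm',d.round(2),'yaw',round(yaw,3))
E
python3 -c "
from h import *
plan([.5155,.0837,.25],[.972,.234])"
```

```text
t 1.2 pos [0.1659 0.6026 0.2527] q [-1.27  0.69 -0.19  1.57  0.16  0.9  -0.22] open 0.998
axes [[-0.0, 0.0, -1.0], [0.266, 0.964, 0.0], [0.964, -0.266, -0.0]] F [-0.1  0.6 -0.2]
delta cm [  0.27 -40.74  47.48] yaw 1.066
```

Request:
apply_moves(delta_pos=[[0,-2,2.4],[0,-4.5,5.2],[0,-7,8.2],[0,-9.5,11.1],[0,-12,14],[0,-14.5,16.9],[0,-17,19.8],[0,-19.5,22.7],[0,-22,25.6],[0,-24.5,28.5]], yaw=[0.1,0.2,0.3,0.4,0.5,0.6,0.7,0.8,0.9,1.0], gripper=[100,100,100,100,100,100,100,100,100,100], force=25)

```text
clock: 2.03
tool_pos: [0.3765, 0.2893, 0.253]
eef_rot: [0.421, 0.569, -0.42, 0.569]
contact_force: [0.1, 0.0, -0.2]
opening: 1.003
```

```bash
python3 -c "
from h import *
plan([.5155,.0837,.25],[.972,.234])"
```

```text
t 2.03 pos [0.3765 0.2893 0.253 ] q [-0.79  0.5   0.05  2.01 -0.04  0.63 -0.41] open 1.003
axes [[0.001, 0.001, -1.0], [0.956, 0.293, 0.001], [0.293, -0.956, -0.001]] F [ 0.1  0.  -0.2]
delta cm [ 0.3   7.26 23.73] yaw 0.061
```

Request:
apply_moves(delta_pos=[[0,1,3.4],[0,2,6.8],[0,3.1,10.2],[0,4.2,13.6],[0,5.2,17],[0,6.2,20.4],[0,7,23],[0.3,7.3,23.7],[0.3,7.3,23.7],[0.3,7.3,23.7]], yaw=[0.06,0.06,0.06,0.06,0.06,0.06,0.06,0.06,0.06,0.06], gripper=[100,100,100,100,100,100,100,100,100,100])

```text
clock: 2.87
tool_pos: [0.5151, 0.085, 0.2497]
eef_rot: [0.437, 0.556, -0.437, 0.555]
contact_force: [-0.3, 0.5, 0.2]
opening: 1.0
```

```bash
python3 -c "
from h import *
plan([.5155,.0837,.112],[.972,.234])
for c in('side','top'):cv2.imwrite(f'pics/{c}1.png',snapshot(c)[:,:,::-1])"
```

```text
t 2.87 pos [0.5151 0.085  0.2497] q [-0.27  0.56  0.03  1.88 -0.03  0.7   0.02] open 1.0
axes [[-0.001, 0.002, -1.0], [0.972, 0.236, -0.0], [0.236, -0.972, -0.002]] F [-0.3  0.5  0.2]
delta cm [1.377e+01 1.000e-02 1.600e-01] yaw 0.002
```

View pics/side1.png

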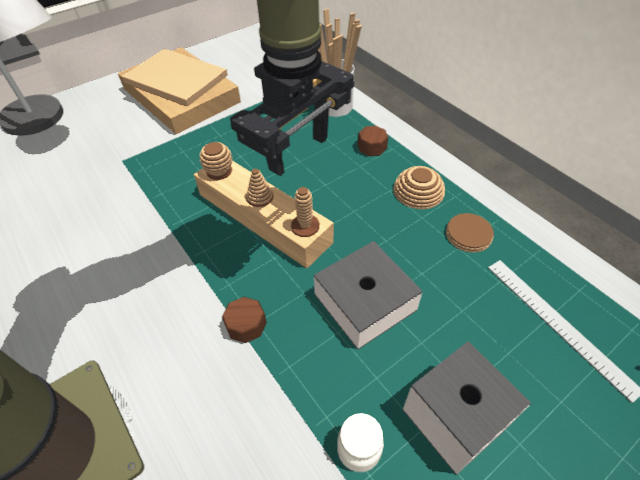

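The side view shows the open fingers at about (277,165) and (321,140), straddling the slender form's axis. The other two forms haven't moved, so I'll descend.

Request:
apply_moves(delta_pos=[[2,0,0.2],[4,0,0.2],[6,0,0.2],[8,0,0.2],[10,0,0.2],[11.5,0,0.2],[12.8,0,0.2],[13.6,0,0.2],[13.8,0,0.2],[13.8,0,0.2]], yaw=[0,0,0,0,0,0,0,0,0,0], gripper=[100,100,100,100,100,100,100,100,100,100])

```text
clock: 3.8
tool_pos: [0.5146, 0.0856, 0.1117]
eef_rot: [0.436, 0.558, -0.436, 0.556]
contact_force: [0.8, 0.4, -0.7]
opening: 0.998
```

```bash
python3 -c "
from h import *
plan([.5155,.0837,.112],[.972,.234])
for c in('side','top'):
  im=snapshot(c)[:,:,::-1]
  cv2.imwrite(f'pics/{c}2.png',im)
cv2.imwrite('pics/s2c.png',cv2.resize(snapshot('side')[100:280,180:400,::-1],None,fx=3,fy=3))"
```

```text
t 3.8 pos [0.5146 0.0856 0.1117] q [-0.26  0.78  0.01  2.   -0.03  0.36  0.02] open 0.998
axes [[-0.001, 0.002, -1.0], [0.971, 0.24, -0.001], [0.24, -0.971, -0.002]] F [ 0.8  0.4 -0.7]
delta cm [-0.03  0.04  0.2 ] yaw 0.006
```

View pics/s2c.png

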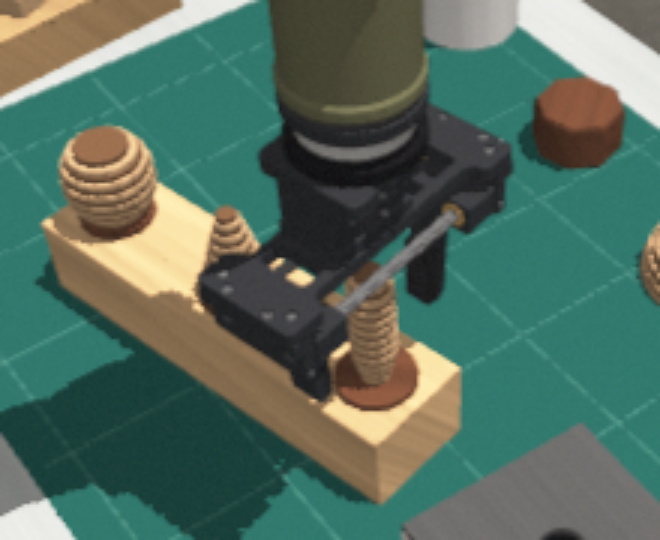

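```bash
python3 -c "
from h import *
j=np.array([.971,.24,0])
for z in(.098,.156): print(z,proj('side',[[.5155,.0837,z]]),proj('side',[[.5146,.0856,z]]))
for k in(-.0615,-.044,.044,.0615): print(k,(proj('side',[np.array([.5146,.0856,.098])+k*j])-[180,100])*3)
print((proj('side',[[.5155,.0837,.098]])-[180,100])*3)"
```

```text
0.098 [[304.52869955 213.92729631]] [[303.51492973 213.53576854]]
0.156 [[302.90427779 191.13735531]] [[301.83250367 190.74189866]]
-0.0615 [[301.33984865 402.2345553 ]]
-0.044 [[321.56345046 384.2253648 ]]
0.044 [[417.01914391 299.2217248 ]]
0.0615 [[434.84875562 283.34439113]]
[[373.58609865 341.78188893]]
```

Request:
apply_moves(delta_pos=[[0,0,0.3],[0,0,0.3],[0,0,0.3],[0,0,0.3],[0,0,0.3],[0,0,0.3],[0,0,0.3],[0,0,0.3],[0,0,0.3],[0,0,0.3]], yaw=[0,0,0,0,0,0,0,0,0,0], gripper=[100,100,20,20,20,20,20,20,20,20], force=25)

```text
clock: 4.78
tool_pos: [0.5162, 0.0821, 0.1126]
eef_rot: [0.437, 0.557, -0.435, 0.556]
contact_force: [1.6, 0.9, 0.9]
opening: 0.419
```

Request:
apply_moves(delta_pos=[[0,0,0],[0,0,0],[0,0,0],[0,0,0]], yaw=[0,0,0,0], gripper=[20,20,20,20], force=25)

```text
clock: 5.12
tool_pos: [0.5164, 0.0821, 0.1126]
eef_rot: [0.437, 0.557, -0.435, 0.556]
contact_force: [0.6, 0.3, 0.4]
opening: 0.334
```

Request:
apply_moves(delta_pos=[[-0.3,0,0],[-1,0,0],[-2,0,0],[-3.5,0,0],[-5.5,0,0],[-7.5,0,0],[-9.5,0,0],[-11.5,0,0],[-13,0,0],[-13.5,0,0]], yaw=[0,0,0,0,0,0,0,0,0,0], gripper=[20,20,20,20,20,20,20,20,20,20])

```text
clock: 5.95
tool_pos: [0.5172, 0.0819, 0.2508]
eef_rot: [0.438, 0.556, -0.434, 0.557]
contact_force: [0.3, 0.1, -1.7]
opening: 0.329
```

```bash
python3 -c "
from h import *
plan([.502,-.318,.25])
cv2.imwrite('pics/side3.png',snapshot('side')[:,:,::-1])"
```

```text
t 5.95 pos [0.5172 0.0819 0.2508] q [-0.26  0.56  0.03  1.88 -0.03  0.7   0.02] open 0.329
axes [[0.006, 0.003, -1.0], [0.971, 0.239, 0.006], [0.239, -0.971, -0.002]] F [ 0.3  0.1 -1.7]
delta cm [ -0.07 -11.02  38.47] yaw 0
```

View pics/side3.png

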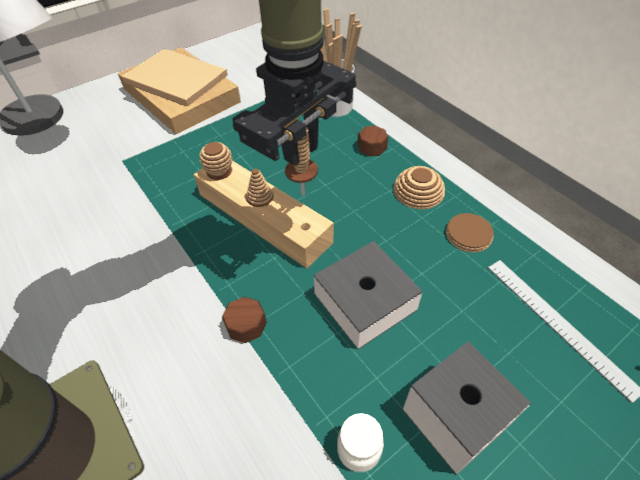

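The side view shows the form held upright, its disc at (302,171) and its pin clear of the rack. The other two are undisturbed. Now I'll carry it across.

Request:
apply_moves(delta_pos=[[0,-0.4,1.5],[0,-1.3,4.5],[0,-2.3,8],[0,-3.3,11.5],[0,-4.3,15],[0,-5.3,18.5],[0,-6.3,22],[0,-7.3,25.5],[0,-8.3,29],[0,-9.2,32]], yaw=[0,0,0,0,0,0,0,0,0,0], gripper=[20,20,20,20,20,20,20,20,20,20])

```text
clock: 6.83
tool_pos: [0.503, -0.2535, 0.2484]
eef_rot: [0.438, 0.556, -0.435, 0.556]
contact_force: [1.1, -0.3, -1.2]
opening: 0.334
```

```bash
python3 -c "
from h import *
plan([.502,-.318,.25])"
```

```text
t 6.83 pos [ 0.503  -0.2535  0.2484] q [ 0.4   0.61 -0.02  1.77  0.01  0.76  0.62] open 0.334
axes [[0.004, 0.003, -1.0], [0.972, 0.237, 0.005], [0.237, -0.972, -0.002]] F [ 1.1 -0.3 -1.2]
delta cm [-0.18 -1.62  6.25] yaw 0
```

Request:
apply_moves(delta_pos=[[-0.1,-0.7,2.5],[-0.2,-1.2,4.7],[-0.2,-1.6,6],[-0.2,-1.6,6.2],[-0.2,-1.6,6.2],[-0.2,-1.6,6.2]], yaw=[0,0,0,0,0,0], gripper=[20,20,20,20,20,20])

```text
clock: 7.33
tool_pos: [0.5024, -0.3151, 0.2497]
eef_rot: [0.438, 0.557, -0.434, 0.556]
contact_force: [-0.4, -0.2, -0.3]
opening: 0.33
```

```bash
python3 -c "
from h import *
plan([.502,-.318,.16])
for c in ('side','top'):
  im=snapshot(c)[:,:,::-1]; cv2.imwrite(f'pics/{c}4.png',im)
  print(c,[(x['score'],x['pixel']) for x in spot_point('seed_form',c)][:2], proj(c,[[.502,-.318,.1],[.502,-.318,.142],[.502,-.318,.197]]))"
```

```text
t 7.33 pos [ 0.5024 -0.3151  0.2497] q [ 0.5   0.65 -0.03  1.67  0.01  0.82  0.71] open 0.33
axes [[0.003, 0.005, -1.0], [0.971, 0.239, 0.004], [0.239, -0.971, -0.005]] F [-0.4 -0.2 -0.3]
delta cm [ 8.97 -0.15  0.31] yaw 0
side [] [[470.59502475 394.61795496]
 [478.54168578 382.65827511]
 [490.44081937 364.75014645]]
top [(0.96, [517.9, 261.0])] [[513.38354188 259.66164172]
 [520.87024951 258.41021561]
 [531.63316182 256.61116186]]
```

View pics/side4.png

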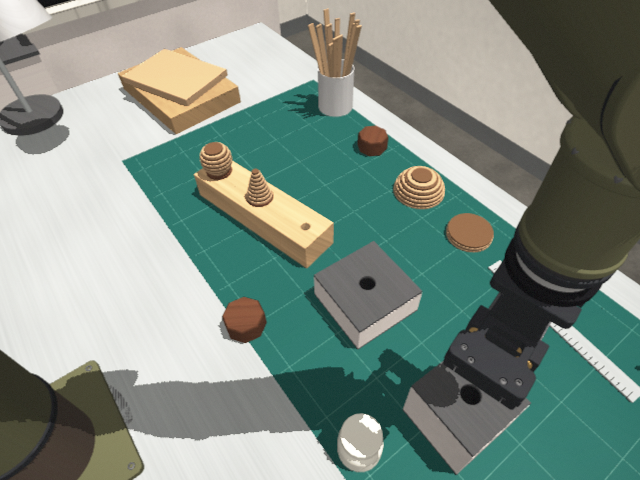

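View pics/top4.png

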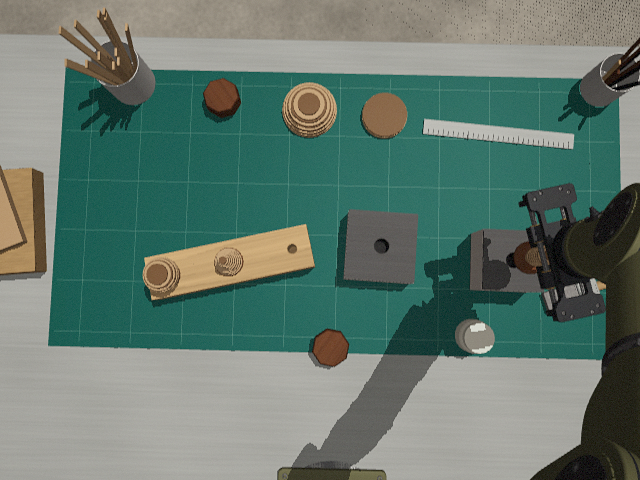

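```bash
python3 -c "
from h import *
im=cv2.imread('pics/top4.png')
c=cv2.resize(im[220:300,480:580],None,fx=7,fy=7,interpolation=cv2.INTER_CUBIC)
cv2.imwrite('pics/t4c.png',c)
for y in(-.318,-.315):
  for z in(.197,.203):
    p=proj('top',ring(.502,y,z,.027)); print(y,z,((p.min(0)-[480,220])*7).round(),((p.max(0)-[480,220])*7).round())"
```

```text
-0.318 0.197 [246. 142.] [477. 371.]
-0.318 0.203 [254. 139.] [486. 371.]
-0.315 0.197 [233. 141.] [464. 371.]
-0.315 0.203 [241. 139.] [473. 370.]
```

View pics/t4c.png

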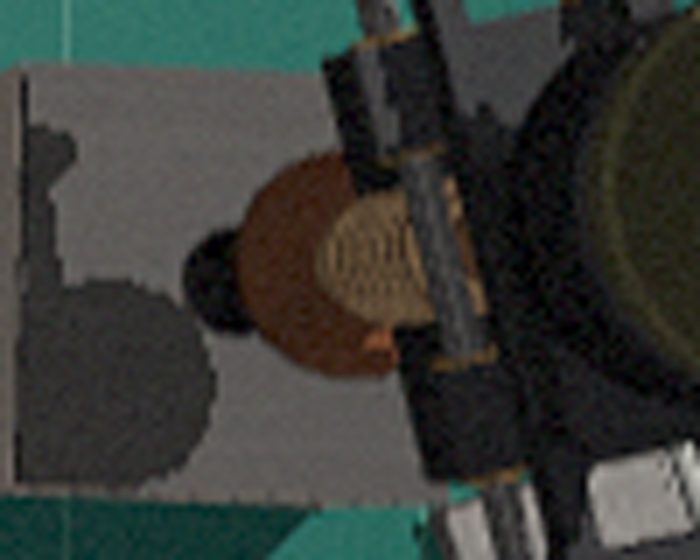

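The zoomed top view puts the disc's centre about 3.5 mm short of the hole in y and 2 mm low in x. I'll correct while lowering to just above the hole.

Request:
apply_moves(delta_pos=[[0,0.1,0.4],[0.5,0.1,0.4],[1,0.1,0.4],[1.5,0.1,0.4],[2,0.1,0.4],[2.5,0.1,0.4],[3,0.1,0.4],[3.3,0.1,0.4],[3.3,0.1,0.4],[3.3,0.1,0.4]], yaw=[0,0,0,0,0,0,0,0,0,0], gripper=[20,20,20,20,20,20,20,20,20,20])

```text
clock: 8.37
tool_pos: [0.5045, -0.3193, 0.217]
eef_rot: [0.438, 0.557, -0.434, 0.557]
contact_force: [-0.1, 0.2, -1.1]
opening: 0.334
```

```bash
python3 -c "
from h import *
plan([.5035,-.3185,.1506])
im=snapshot('top')[:,:,::-1];im2=snapshot('side')[:,:,::-1]
c=np.hstack([cv2.resize(im[220:300,480:560],None,fx=5,fy=5),cv2.resize(im2[330:430,420:520],None,fx=4,fy=4)])
cv2.imwrite('pics/t5c.png',c)
z0=get_state()['tool_pos'][2]-.1056
for z in(z0+.055,z0+.061):
    p=proj('top',ring(.502,-.318,z,.027)); print(z,((p.min(0)-[480,220])*5).round(),((p.max(0)-[480,220])*5).round())"
```

```text
t 8.37 pos [ 0.5045 -0.3193  0.217 ] q [ 0.51  0.69 -0.03  1.7   0.02  0.75  0.71] open 0.334
axes [[0.003, 0.004, -1.0], [0.971, 0.239, 0.004], [0.239, -0.971, -0.003]] F [-0.1  0.2 -1.1]
delta cm [ 6.64 -0.11 -0.08] yaw 0
0.1668479599949442 [148. 109.] [308. 268.]
0.1728479599949442 [153. 107.] [314. 267.]
```

View pics/t5c.png

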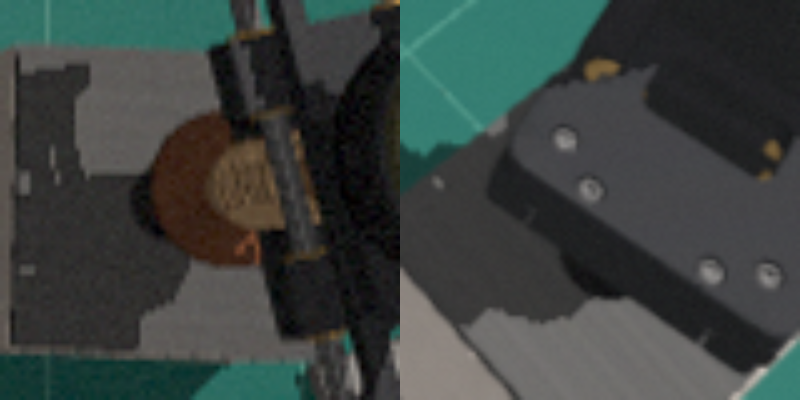

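In the top crop the disc's left, top and bottom edges are at 150, 112 and 267. With the form centred they should be at about 150, 108 and 268, so it is on the hole's axis. I'll lower it.

Request:
apply_moves(delta_pos=[[0.5,0,0],[1.1,0,0],[1.8,0,0],[2.5,0,0],[3.2,0,0],[3.9,0,0],[4.6,0,0],[5.2,0,0],[5.8,0,0],[5.8,0,0]], yaw=[0,0,0,0,0,0,0,0,0,0], gripper=[20,20,20,20,20,20,20,20,20,20])

```text
clock: 9.3
tool_pos: [0.5044, -0.3188, 0.158]
eef_rot: [0.438, 0.557, -0.434, 0.556]
contact_force: [0.5, -0.5, -1.7]
opening: 0.338
```

```bash
python3 -c "
from h import *
plan([.5035,-.3185,.1506])"
```

```text
t 9.3 pos [ 0.5044 -0.3188  0.158 ] q [ 0.5   0.77 -0.03  1.74  0.02  0.63  0.71] open 0.338
axes [[0.002, 0.005, -1.0], [0.971, 0.239, 0.003], [0.239, -0.971, -0.004]] F [ 0.5 -0.5 -1.7]
delta cm [ 0.74 -0.08 -0.04] yaw 0
```

Free descent so far. Next is a slow seat.

Request:
apply_moves(delta_pos=[[0.1,0,0],[0.2,0,0],[0.3,0,0],[0.4,0,0],[0.5,0,0],[0.6,0,0],[0.6,0,0]], yaw=[0,0,0,0,0,0,0], gripper=[20,20,20,20,20,20,20])

```text
clock: 9.88
tool_pos: [0.5044, -0.3187, 0.152]
eef_rot: [0.438, 0.557, -0.434, 0.556]
contact_force: [0.5, -0.3, -1.5]
opening: 0.33
```

Request:
apply_moves(delta_pos=[[0.05,0,0],[0.1,0,0],[0.15,0,0],[0.2,0,0],[0.2,0,0]], yaw=[0,0,0,0,0], gripper=[20,20,20,20,20])

```text
clock: 10.3
tool_pos: [0.5045, -0.3187, 0.1506]
eef_rot: [0.438, 0.557, -0.434, 0.556]
contact_force: [-1.5, 1.0, 3.7]
opening: 0.334
```

The wrist force turned upward to +3.7 N at the expected height, so the disc is seated. I'll release gently.

Request:
apply_moves(delta_pos=[[0,0,0],[0,0,0],[0,0,0],[0,0,0],[0,0,0],[0,0,0],[0,0,0],[0,0,0],[0,0,0],[0,0,0]], yaw=[0,0,0,0,0,0,0,0,0,0], gripper=[36,38,42,50,60,70,80,90,95,95], force=5)

```text
clock: 11.13
tool_pos: [0.5045, -0.3187, 0.1506]
eef_rot: [0.438, 0.557, -0.434, 0.556]
contact_force: [1.0, -0.4, -0.6]
opening: 0.928
```

```bash
python3 -c "
from h import *
plan([.5035,-.3185,.27])
im=snapshot('top')[:,:,::-1];im2=snapshot('side')[:,:,::-1]
c=np.hstack([cv2.resize(im[220:300,480:560],None,fx=5,fy=5),cv2.resize(im2[330:430,420:520],None,fx=4,fy=4)])
cv2.imwrite('pics/t6c.png',c)"
```

```text
t 11.13 pos [ 0.5045 -0.3187  0.1506] q [ 0.5   0.78 -0.03  1.75  0.02  0.61  0.71] open 0.928
axes [[0.003, 0.005, -1.0], [0.971, 0.239, 0.004], [0.239, -0.971, -0.004]] F [ 1.  -0.4 -0.6]
delta cm [-11.94  -0.05  -0.09] yaw 0
```

View pics/t6c.png

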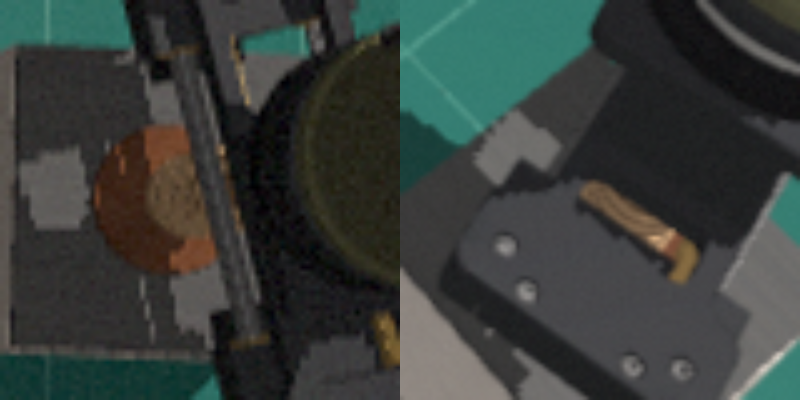

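The crops show the disc flat and centred over the plinth, at about (165,198) in the top crop, with the jaws open and clear. I'll retreat upward, then sideways so the cameras can see it.

Request:
apply_moves(delta_pos=[[-0.5,0,0],[-1.5,0,0],[-3,0,0],[-5,0,0],[-7,0,0],[-9,0,0],[-11,0,0],[-13,0,0],[-14,0,0],[-14,0,0]], yaw=[0,0,0,0,0,0,0,0,0,0], gripper=[100,100,100,100,100,100,100,100,100,100])

```text
clock: 12.07
tool_pos: [0.5053, -0.3202, 0.2937]
eef_rot: [0.438, 0.555, -0.434, 0.558]
contact_force: [0.0, -0.5, 0.5]
opening: 1.0
```

Request:
apply_moves(delta_pos=[[0,0,-2],[0,0,-4.5],[0,0,-7],[0,0,-9.5],[0,0,-12],[0,0,-14.5],[0,0,-17],[0,0,-19],[0,0,-20],[0,0,-20]], yaw=[0,0,0,0,0,0,0,0,0,0], gripper=[100,100,100,100,100,100,100,100,100,100])

```text
clock: 12.9
tool_pos: [0.4567, -0.1237, 0.2932]
eef_rot: [0.437, 0.557, -0.433, 0.558]
contact_force: [-0.4, -0.6, 1.0]
opening: 1.002
```

```bash
python3 -c "
from h import *
for c in('side','top'):
  im=snapshot(c)[:,:,::-1].copy()
  cv2.imwrite(f'pics/{c}7.png',im)
  for n,t,o,z in(('seed_form',0,0,.045),('bulb_form',0,0,.007),('cone_form',0,0,.007)):
    for x in spot_point(n,c)[:1]: print(c,n,back(c,x['pixel'],z).round(4))
im=cv2.imread('pics/side7.png')[310:470,390:550]; im2=cv2.imread('pics/top7.png')[210:310,460:560]
cv2.imwrite('pics/c7.png',np.hstack([cv2.resize(im,(400,400)),cv2.resize(im2,(400,400))]))"
```

```text
side seed_form [ 0.4976 -0.3169  0.045 ]
side bulb_form [0.461  0.3098 0.007 ]
side cone_form [0.4901 0.1946 0.007 ]
top seed_form [0.4843 0.1967 0.045 ]
top bulb_form [0.4668 0.3137 0.007 ]
top cone_form [0.4915 0.2027 0.007 ]
```

View pics/c7.png

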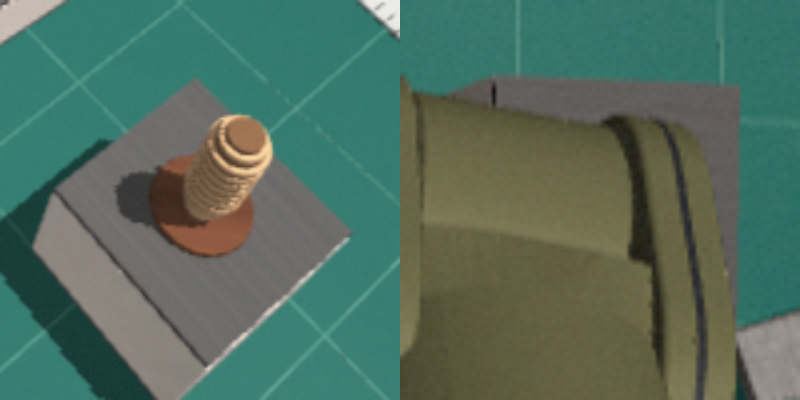

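View pics/side7.png

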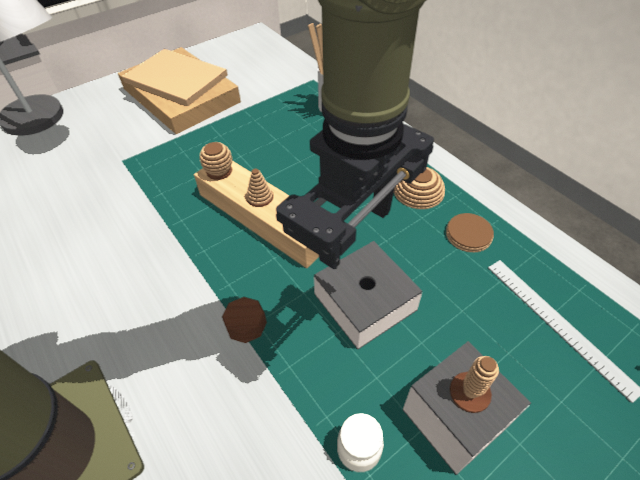

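```bash
python3 -c "
from plant import *
print(get_state()['contact_force']);print(finish_job())"
```

```text
[ 0.16967341 -0.26663238 -0.35888155]
the job is handed in; nothing more can be done
None
```

The slender form now stands in the taller plinth's hole, and I handed the job in at about 13 s of the 46 s allowed. I lifted it from the rack's right-hand hole, carried it with the pin's tip at about 142 mm, and lowered it slowly. The wrist force rose to +3.7 N at the expected height, and I then opened the jaws gently and moved the arm clear.

**Final checks:**
- **Slender form:** the side picture shows its disc flat on the plinth and the form upright. The side-camera reading puts the pin's tip about 4 to 5 mm from the hole's centre line, within the 13 mm allowed.
- **Other two forms:** both stand in the rack as before. Their readings moved by up to about 12 mm (cone, top camera), within the 30 mm limit. The two cameras differ by about as much, and the pictures show no movement.
- **Robot:** it was touching nothing, with the gripper open and well clear.

**One check failed:** in the last top picture the arm hid the slender form. The detector's reading there, (0.48, 0.20), was really the cone form, so I ignored it. The final placing therefore rests on the side view, the seating force and height, and the top crop taken just after the jaws opened.

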